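# Turn over the leaf of the bean-size gauge book

### The job

Two bench reference books lie open with their leaf on your side: turn the leaf of the one with three round holes over its spine, until it lies flat on the far side. Only push it, gently, with the fingertips or the outside of the fingers (its tab overhangs the block, so a fingertip can get under it): do not pinch the leaf, and do not lift or shift its book. Leave the other book and everything else on the bench as they are, and finish clear of everything.

Things in the scene. Friction and masses are not known exactly. Their poses are not given: they have to be found in the camera images.
- gauge_book: The book to work on: its plywood leaf has a row of three round holes (14, 20, 26 mm). A weighted dark wooden block, 150 (x) x 150 (y) x 50 mm tall, 1.8 kg, standing loose on rubber on the bench, with one leaf hinged on a steel spine rod along y over the block's middle. Origin: centre of its underside, z up.
- gauge_book_spine (a point): Middle of the gauge book's spine (hinge axis), 54.5 mm above the bench; axes as the book's: the spine runs along y. At the start the leaf lies on the -x side (the robot's side); turned over, it lies on the +x side.
- gauge_leaf (a joint): Angle of the holed leaf in rad: 0 = flat on the robot's side, pi/2 = upright, 3.1416 (its stop) = flat on the far side. It may start up to 0.3 ajar. Stiff friction hinge: the leaf stays where it is left at any angle; moving it takes about 0.5 to 2 N at the tab.
- gauge_leaf_tab (a point): Middle of the outer edge of the holed leaf's tab, mid-thickness; turns with the leaf: x points to the spine. Leaf: 5 mm thick, 130 mm wide, reaching 75 mm from the axis; from its middle the tab, 44 mm wide, reaches 105 mm from the axis, so it overhangs the block's edge (75 mm from the axis) by 30 mm, with 52 mm of free height beneath when flat.
- sample_book_spine (a point): The same point and axes on the sample book, a book of the same build whose leaf has no holes but eight coffee beans fixed on it. To be left alone.
- sample_leaf_tab (a point): Middle of the outer edge of the sample leaf's tab (same sizes as the gauge leaf). To be left alone.
- jar: Small glass jar with a steel lid, 44 mm wide, 75 mm tall, between the two books on the robot's side. Origin: centre of its underside. Bystander.
- cup: White tasting cup, 72 mm wide, 60 mm tall, beyond the gap between the books. Origin: centre of its underside. Bystander.
- bowl: Round wooden bowl of beans, 136 mm wide, 50 mm tall, on the left. Origin: centre of its underside. Bystander.
- notebook: Black notebook, 214 x 144 mm, 16 mm thick, on the right. Origin: centre of its underside. Bystander.
- phone: Grey phone, 150 x 72 mm, 8 mm thick, near right. Origin: centre of its underside. Bystander.
- spoon: Steel tasting spoon, 170 mm long, lying near left. Origin: on its underside, at the middle of its length. Bystander.
Not all that is in view belongs to the job. What is shaped like the gauge_book but purple is not meant.

How it is judged:
On the way:
1. the holed leaf stands past upright, its book not lifted (value of joint gauge_leaf above 1.7 rad and height (world z) of gauge_book_spine below 0.06 m).
At the end, for the whole second after the job is handed in: The holed leaf lies at rest flat on the far side of its spine (within 0.08 rad, about 5 degrees); its book stands flat and within 30 mm of where it was; the other book and its leaf are within 25 mm of where they were (value of joint gauge_leaf above 3.06 rad and velocity of joint gauge_leaf below 0.05 rad/s and distance of gauge_book_spine from where it was at the start of the episode below 0.03 m and height (world z) of gauge_book_spine below 0.06 m and angle between gauge_book_spine's own z axis and vertical below 0.05 rad and distance of each of sample_leaf_tab, sample_book_spine from where it was at the start of the episode below 0.025 m); the robot touches nothing.
It fails at once if the leaf pinched, or pushed harder than 35 N (contact force between the fingers and gauge_leaf above 35 N).
It fails at once if the gauge book lifted (10 mm), tipped or shifted (30 mm) (height (world z) of gauge_book_spine above 0.065 m or angle between gauge_book_spine's own z axis and vertical above 0.12 rad or distance of gauge_book_spine from where it was at the start of the episode above 0.03 m).
It fails at once if the other book or its leaf moved (25 mm) (distance of any of sample_leaf_tab, sample_book_spine from where it was at the start of the episode above 0.025 m).
It fails at once if a bystander lifted or shifted (25 mm) (distance of any of jar, cup, bowl, notebook, phone, spoon from where it was at the start of the episode above 0.025 m).
It also fails if it takes over 40 s, if anything falls off the work surface, if the arm or the gripper's body presses on something with over 40 N, if the wrist force passes 120 N, or if a joint passes its speed limit or range.

### The arm

A 6-joint arm with a two-finger parallel gripper is mounted at the origin on the work surface. World frame = base frame: x ahead of the robot, y to its left, z up, the work surface at z = 0. Lengths are in m, angles in rad, forces in N, time in s.
With the tool pointing down it reaches from about 0.325 to 0.775 m from the base axis. Payload 5.5 kg.
Tool frame: the origin (TCP) lies between the finger pads; the fingertips stand 11 mm ahead of it and the grasp point (between the pads) lies 8 mm behind it (env.finger_overhang is the distance from the TCP to the fingertips, in m); y points along the fingers, z is the direction in which the jaws open and shut, and the axes are right-handed (so a half turn about y gives the same grasp; the last joint's range is limited). The gripper opens to 85 mm and grips with 20 to 120 N. Pads are 22 mm wide; open, the fingers measure 114 mm over their backs; the gripper's body (76 mm by 85 mm) begins 54 mm behind the grasp point. The pads swing forward as they close: fully open they stand 13 mm farther back than shut.
Start: joints at [1.243, 0.091, 1.231, -0, 1.82, -0.057], TCP at [0.161, 0.578, 0.242] pointing down, gripper open.
Joint ranges: [-2.87, 2.87], [-0.86, 2.18], [0.17, 2.46], [-1.51, 4.65], [0.06, 2.69], [-2.65, 2.65]. Speed limits (rad/s): [2.57, 2.57, 3.01, 3.14, 3.14, 3.14].

### API

Orientations are given as [roll, pitch, yaw] about the fixed x, y, z axes, in that order (R = Rz(yaw) Ry(pitch) Rx(roll)).
In Python, from workcell import env, get_image gives the robot as it stands.
- The arm moves only by the tool carry_out, never from a script. Its argument "series" is a list that holds one entry, the list of rows, each a list of 4 numbers: the shift along the tool's x, y, z in m, then the turn about the tool's y in degrees. A call has 1 to 12 rows; each row is the pose to reach, as a shift and turn from the pose commanded when the call began, along the tool's axes at that moment; what a row does not reach only later rows make up. A row lasts 1/12 s, in which the tool goes at most 41.7 mm and 7.16 degrees, less where a joint would pass 70% of its speed; a pose out of reach is approached as far as the arm can. A call with a gripper value outside its range is refused whole. "hand" is the closure in counts, from 0 (fully open) to 255 (shut), set as the call begins (left out, the last holds). The fingers move at their own pace and stop on an object; "grip_force" is the grip in N (left out, the last holds). Time passes only in rows, so rows that repeat a pose let the fingers close. It gives the time, the measured TCP pose, the force and the opening at its end, in the units of the state.
- env.state(): the state, without advancing time (a new reading comes with each control period).
- get_image(name): name is "side" or "top" or "wrist"; returns a dict with "color" (400x640x3 uint8, red, green, blue), "camera_matrix" (3x3 intrinsics, pixels), "rvec" (rotation vector, rad) and "tvec" (3), from world to camera coordinates, as OpenCV has them. Camera axes: x right, y down, z forward; pixel columns grow to the right and rows downward; lengths in m; the calibration is good to about 2 mm. A picture is of the moment at which its call begins. There is no depth.
- env.sign_off(): hands the job in, once; it reports no verdict.
The state is a dict: "t": time; "q": joint angles; "qd": joint speeds; "tau": joint torques, N m; "tcp_pos": TCP position; "orientation": TCP orientation; "force": force on the tool from outside, world axes, zero at the start; "moment": the same for the moment, N m; "grip_width": opening from 0.0 (shut) to 1.0 (fully open).
Only numpy, scipy, OpenCV 4.12 (cv2) and the standard library are available. Lean on these libraries where they do the work, as an engineer would, in place of code of your own. Each camera call takes 0.05 s, during which the arm holds its last target.

## Working session

There is one attempt and no reset: what is moved stays moved. The work goes in short steps, Python scripts to look and compute and a tool call to move; the robot and the scene stay as the last step left them, time stands still between calls to the robot, and variables do not carry over. Pictures are saved under pics/ and viewed, and the job is handed in when it is done.

Besides the shell and the picture viewer there is one more tool, called after "Request:" by a JSON object that holds its "op" and its "data". carry_out: Moves the arm, as the interface text tells. Its arguments: {"type":"object","properties":{"series":{"type":"array","items":{"type":"array","items":{"type":"array","items":{"type":"number"}}}},"hand":{"type":"number"},"grip_force":{"type":"number"}},"required":["series"]}

```bash
ls; mkdir -p pics; python3 - <<'E'
from workcell import env,get_image
import cv2,json,numpy as np
print(env.state())
for n in("side","top","wrist"):
    d=get_image(n); cv2.imwrite(f"pics/{n}0.png",d["color"][:,:,::-1])
    print(n,d["camera_matrix"].tolist(),np.ravel(d["rvec"]),np.ravel(d["tvec"]))
E
```

```text
pics
{'t': 0.0, 'q': array([ 1.24329376e+00,  9.18588578e-02,  1.23192336e+00,  7.62968690e-06,
        1.81980625e+00, -5.66842363e-02]), 'qd': array([ 7.15195124e-04,  2.96949589e-05, -1.17832161e-03,  2.64327092e-03,
       -7.48369447e-04, -4.21139256e-05]), 'tau': array([-1.24295264e-03, -4.58736241e+01, -4.18019915e+01, -2.28103590e-04,
        1.18546165e-02,  9.95872313e-06]), 'tcp_pos': array([0.16041396, 0.57787415, 0.2411297 ]), 'orientation': array([-1.57278851e+00,  1.20456399e-04, -2.70816581e-01]), 'force': array([-0.41410574,  0.43615076,  0.38918719]), 'moment': array([-0.00437292, -0.00803049, -0.01549185]), 'grip_width': 1.0024797196622712}
side [[518.9893786325681, 0.0, 320.1490632921221], [0.0, 518.9893786325681, 198.57822289925113], [0.0, 0.0, 1.0]] [ 2.07916787 -0.91504303  0.43404465] [-0.36087432  0.30971067  1.25348796]
top [[422.5378608608879, 0.0, 319.87782258897556], [0.0, 422.5378608608879, 201.64073451723416], [0.0, 0.0, 1.0]] [ 2.15306658 -2.14821664  0.11513448] [0.01405372 0.55739032 1.26638896]
wrist [[295.5315290912075, 0.0, 322.00718738688016], [0.0, 295.5315290912075, 202.83313158981315], [0.0, 0.0, 1.0]] [-2.31980031 -1.76417475 -0.2388225 ] [-0.59978765 -0.03500866  0.37868515]
```

View pics/side0.png

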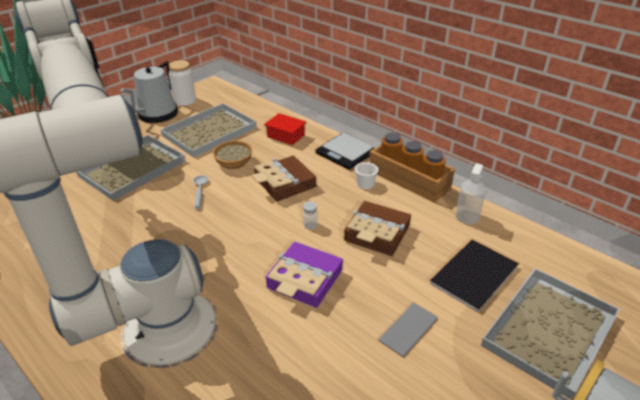

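View pics/top0.png

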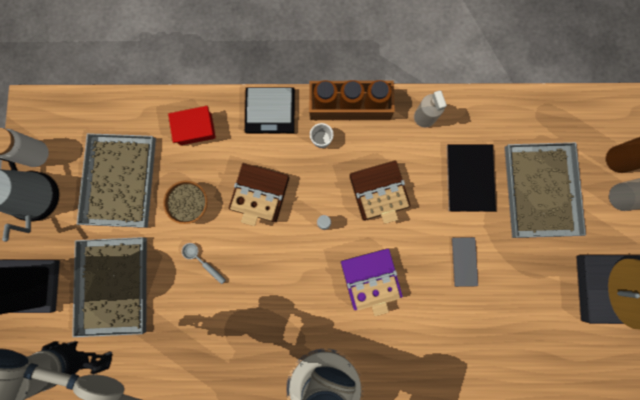

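View pics/wrist0.png

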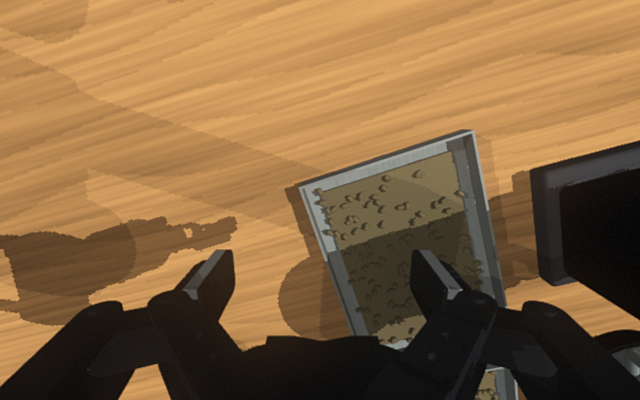

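Candidates: a brown book at top (258,195), a brown book at (380,192), and a purple decoy at (372,280). I'll enlarge each to confirm which is meant.

```bash
python3 - <<'E'
import cv2
t=cv2.imread("pics/top0.png"); s=cv2.imread("pics/side0.png")
a=cv2.resize(t[150:240,215:305],(0,0),fx=6,fy=6,interpolation=cv2.INTER_CUBIC)
cv2.imwrite("pics/c1.png",a)
b=cv2.resize(s[140:210,240:330],(0,0),fx=8,fy=8,interpolation=cv2.INTER_CUBIC)
cv2.imwrite("pics/c2.png",b)
cv2.imwrite("pics/c3.png",cv2.resize(t[150:230,340:420],(0,0),fx=6,fy=6,interpolation=cv2.INTER_CUBIC))
E
```

```text
(no output)
```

View pics/c1.png

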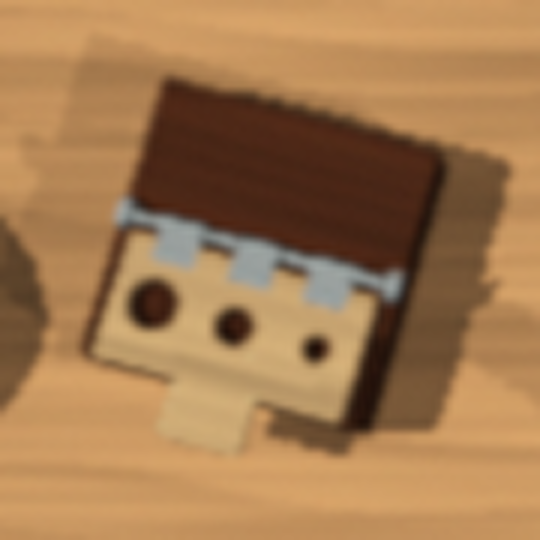

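View pics/c2.png

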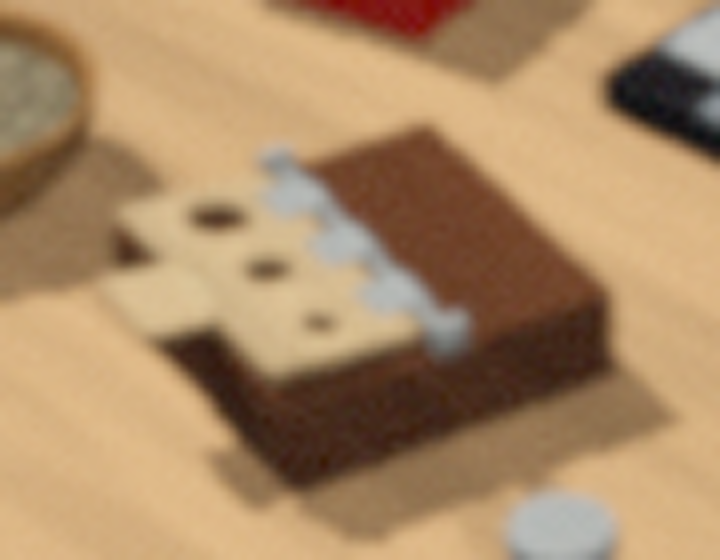

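View pics/c3.png

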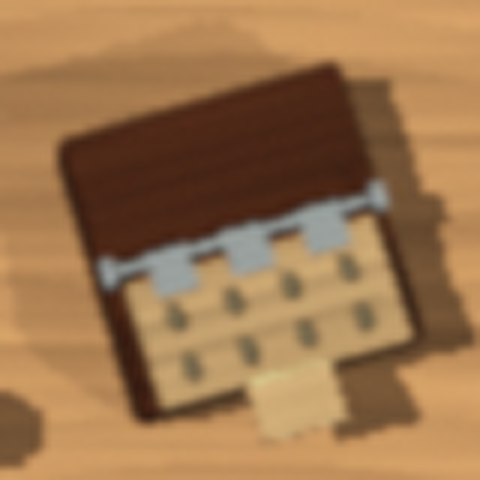

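The top (258,195) book, at crop c1, has the three round holes (26, 20 and 14 mm, left to right), so it is the gauge book. The one at (380,192) carries beans, and the purple one is the decoy. Next I measure it.

```bash
cat > h.py <<'E'
from workcell import env,get_image
import cv2,numpy as np
cams={}
def cam(n):
    if n not in cams: cams[n]=get_image(n)
    d=cams[n];R=cv2.Rodrigues(np.array(d["rvec"],float))[0];return np.array(d["camera_matrix"]),R,np.ravel(d["tvec"])
def atz(n,p,z):
    K,R,t=cam(n);r=R.T@np.linalg.inv(K)@np.array([p[0],p[1],1]);c=-R.T@t
    return c+r*(z-c[2])/r[2]
def proj(n,X):
    K,R,t=cam(n);x=K@(R@np.array(X,float)+t);return x[:2]/x[2]
def tri(p,q):
    P=[K@np.c_[R,t] for K,R,t in (cam("top"),cam("side"))]
    X=cv2.triangulatePoints(P[0],P[1],np.array(p,float),np.array(q,float));return X[:3,0]/X[3,0]
E
python3 - <<'E'
from h import *
c=lambda x,y:(215+x/6-.4,150+y/6-.4)
s=lambda x,y:(240+x/8-.4,140+y/8-.4)
A=tri(c(125,213),s(278,160));B=tri(c(392,285),s(445,328))
print("rod",A,B,np.linalg.norm(A-B))
A=atz("top",c(125,213),.0545);B=atz("top",c(392,285),.0545);print("rod z",A,B,np.linalg.norm(A-B),(A+B)/2)
print("tab tri",tri(c(160,437),s(105,285)),tri(c(240,452),s(160,338)))
for z in(.0545,.065,.075,.085): 
  T=(atz("top",c(160,437),z)+atz("top",c(240,452),z))/2; S=(atz("side",s(105,285),z)+atz("side",s(160,338),z))/2
  print(z,T,S,np.linalg.norm(T[:2]-((A+B)/2)[:2]))
print("corners",atz("top",c(167,80),.05),atz("top",c(440,157),.05))
t=lambda p,z:atz("top",p,z).round(3)
print("jar",t((324,222),.075),"cup",t((321,133),.06),"bowl",t((187,202),.05),"spoon",t((190,250),.01),t((222,279),.01))
E
```

```text
rod [0.60413065 0.27135791 0.06262978] [0.56667516 0.13609118 0.06353667] 0.14035962228281643
rod z [0.60545292 0.27314354 0.0545    ] [0.56862111 0.13643782 0.0545    ] 0.14158049336309333 [0.58703701 0.20479068 0.0545    ]
tab tri [0.49037343 0.24879338 0.07058638] [0.48320233 0.20911391 0.0682442 ]
0.0545 [0.48754356 0.23201771 0.0545    ] [0.49993578 0.2452273  0.0545    ] 0.10315163203032443
0.065 [0.48680472 0.23005603 0.065     ] [0.49081293 0.23365532 0.065     ] 0.10336755511649671
0.075 [0.48610106 0.22818775 0.075     ] [0.4821245  0.22263438 0.075     ] 0.10361221315579254
0.085 [0.4853974  0.22631948 0.085     ] [0.47343606 0.21161344 0.085     ] 0.10389466369922584
corners [0.67543555 0.2543869  0.05      ] [0.63528538 0.11333455 0.05      ]
jar [0.492 0.002 0.075] cup [0.767 0.012 0.06 ] bowl [0.554 0.421 0.05 ] spoon [0.408 0.419 0.01 ] [0.32  0.316 0.01 ]
```

The gauge spine middle is about (0.587, 0.205), with yaw about -15.5°. That is already the tool's yaw, so tool x equals book +x and tool z equals book +y. The tab edge is about (0.486, 0.232), 103 mm from the axis against 105 expected, and at most 0.1 rad ajar. I'll move with the fingers shut to a point in front of the tab and stay high.

Request:
{"op": "carry_out", "data": {"series": [[[0.033,0,-0.022,0],[0.066,0,-0.044,0],[0.1,0,-0.066,0],[0.134,0,-0.088,0],[0.168,0,-0.11,0],[0.202,0,-0.132,0],[0.236,0,-0.154,0],[0.27,0,-0.176,0],[0.304,0,-0.2,0],[0.338,0,-0.223,0],[0.37,0,-0.246,0],[0.37,0.04,-0.246,0]]], "hand": 255, "grip_force": 40}}

```text
t: 1.25
tcp_pos: [0.4576, 0.2379, 0.2101]
orientation: [-1.564, -0.013, -0.278]
force: [0.5, 1.0, 1.5]
grip_width: 0.002
```

Request:
{"op": "carry_out", "data": {"series": [[[0,0.04,0,0],[0,0.075,0,0],[0,0.1,0,0],[0,0.1,0,0]]]}}

```text
t: 1.58
tcp_pos: [0.448, 0.2404, 0.0952]
orientation: [-1.578, 0.009, -0.271]
force: [-1.6, -0.5, -1.3]
grip_width: 0.004
```

```bash
python3 - <<'E'
from workcell import env,get_image
import cv2
s=env.state();print({k:s[k] for k in("t","tcp_pos","orientation","force","grip_width")})
a=get_image("side")["color"][:,:,::-1];w=get_image("wrist")["color"][:,:,::-1]
cv2.imwrite("pics/s1.png",cv2.resize(a[110:230,200:350],(0,0),fx=5,fy=5,interpolation=cv2.INTER_CUBIC)); cv2.imwrite("pics/w1.png",w)
E
```

```text
{'t': 1.5833, 'tcp_pos': array([0.44800897, 0.240425  , 0.09519296]), 'orientation': array([-1.5781894 ,  0.0088081 , -0.27127215]), 'force': array([-1.56386451, -0.52261084, -1.31881   ]), 'grip_width': 0.0038128468589084456}
```

View pics/s1.png

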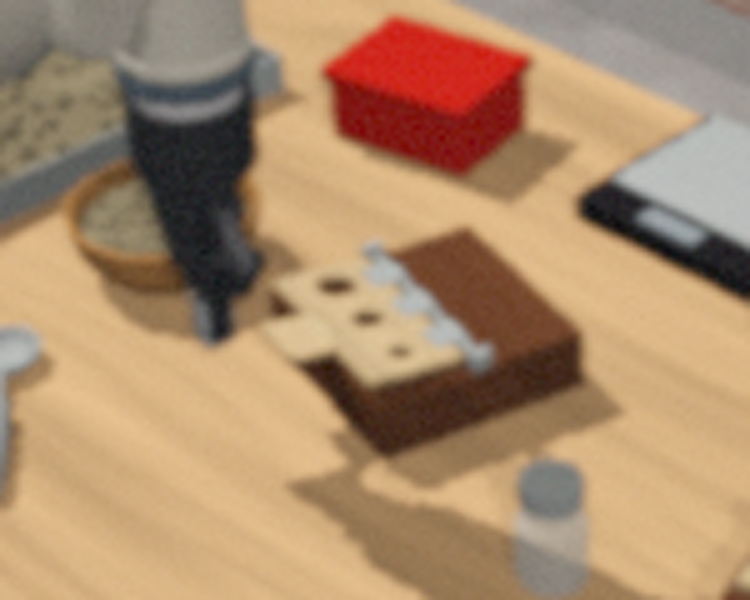

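View pics/w1.png

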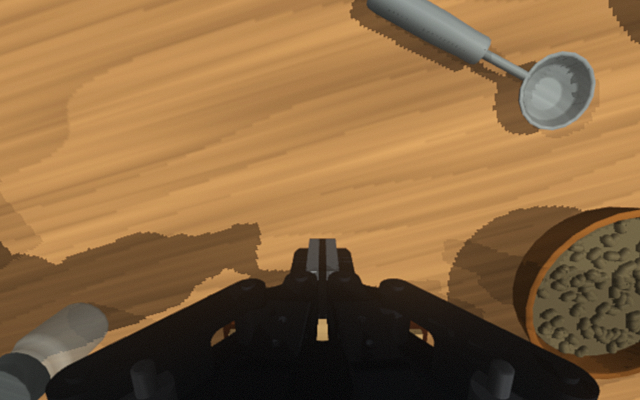

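The tool stands in front of the tab, which lies nearly flat, and the bowl, spoon and jar are clear. I'll go down to tab level and approach.

Request:
{"op": "carry_out", "data": {"series": [[[0,0.03,0,0],[0,0.053,0,0],[0.01,0.053,0,0],[0.016,0.053,0,0],[0.018,0.053,0,0],[0.018,0.053,0,0]]]}}

```text
t: 2.18
tcp_pos: [0.4709, 0.2377, 0.0525]
orientation: [-1.568, -0.004, -0.272]
force: [0.9, -0.5, -0.7]
grip_width: -0.001
```

```bash
cat > st.py <<'E'
from workcell import env,get_image
import cv2,sys,numpy as np
s=env.state();p=s["tcp_pos"]
def show(n):
    a=get_image("side")["color"][:,:,::-1];t=get_image("top")["color"][:,:,::-1]
    A=cv2.resize(a[100:215,215:350],(0,0),fx=4,fy=4,interpolation=cv2.INTER_CUBIC);B=cv2.resize(t[130:245,225:290],(0,0),fx=4,fy=4,interpolation=cv2.INTER_CUBIC)
    cv2.imwrite(f"pics/{n}.png",np.hstack([A,B]))
ex=np.array([.9636,-.2675]);ez=np.array([.2675,.9636]);F=s["force"]
print("t %.2f book x from spine %.4f y %.4f z %.4f  Fx %.1f Fy %.1f Fz %.1f"%(s["t"],p[:2]@ex-.5109,p[:2]@ez-.3543,p[2],F[:2]@ex,F[:2]@ez,F[2]),s["orientation"].round(3))
if len(sys.argv)>1: show(sys.argv[1])
E
python3 st.py p2
```

```text
t 2.18 book x from spine -0.1207 y 0.0008 z 0.0525  Fx 1.0 Fy -0.2 Fz -0.7 [-1.568 -0.004 -0.272]
```

View pics/p2.png

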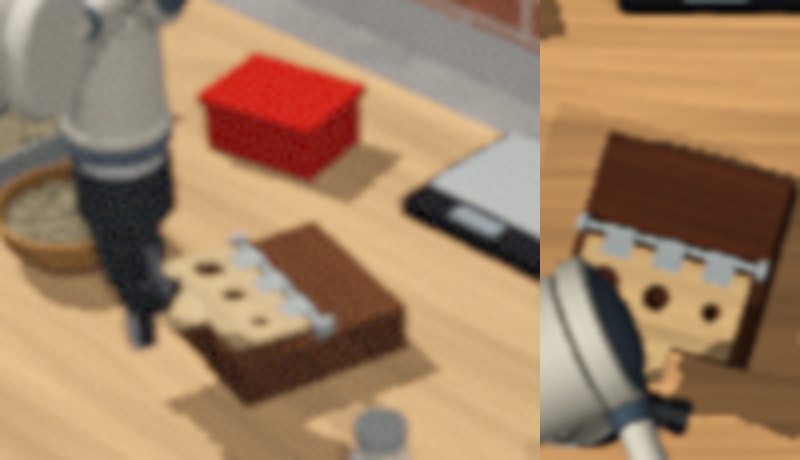

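```bash
python3 - <<'E'
from h import *
ex=np.array([.9636,-.2675,0]);ez=np.array([.2675,.9636,0]);up=np.array([0,0,1])
a=get_image("side")["color"][:,:,::-1].copy()
cv2.imwrite("pics/z.png",cv2.resize(a[130:200,225:275],(0,0),fx=12,fy=8,interpolation=cv2.INTER_CUBIC) if 0 else cv2.resize(a[120:195,215:275],(0,0),fx=8,fy=8,interpolation=cv2.INTER_CUBIC))
T=env.state()["tcp_pos"]
f=lambda x,y,z:((proj("side",T+x*ex+y*ez+z*up)-[215,120]+.5)*8).round(0)
print("tip",f(0,0,-.011))
for z in(.0,.01,.02,.03,.04,.06):print(z,"c",f(0,0,z),"+x11",f(.011,0,z),"-x",f(-.011,0,z),"-y20",f(0,-.02,z),"-y35",f(0,-.035,z))
E
```

```text
tip [291. 544.]
0.0 c [288. 521.] +x11 [314. 512.] -x [263. 530.] -y20 [311. 547.] -y35 [328. 567.]
0.01 c [286. 500.] +x11 [311. 491.] -x [260. 509.] -y20 [308. 526.] -y35 [326. 546.]
0.02 c [283. 480.] +x11 [309. 471.] -x [258. 489.] -y20 [306. 505.] -y35 [323. 525.]
0.03 c [281. 459.] +x11 [307. 450.] -x [255. 468.] -y20 [304. 484.] -y35 [321. 504.]
0.04 c [279. 437.] +x11 [304. 429.] -x [253. 446.] -y20 [301. 463.] -y35 [319. 483.]
0.06 c [274. 395.] +x11 [300. 386.] -x [247. 403.] -y20 [297. 420.] -y35 [314. 440.]
```

View pics/z.png

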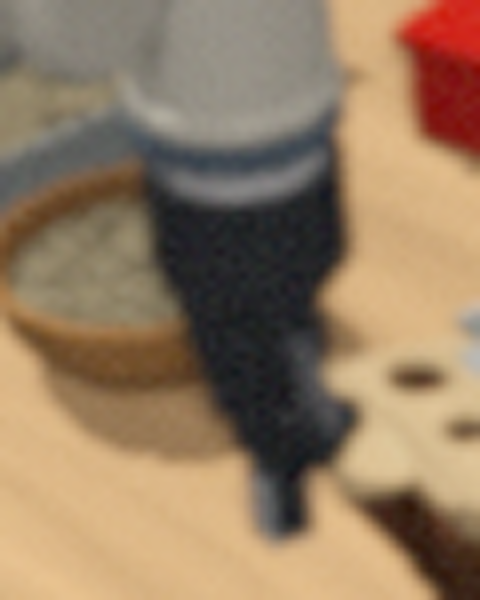

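Request:
{"op": "carry_out", "data": {"series": [[[0.003,0,0,0],[0.005,0,0,0],[0.006,0,0,0],[0.006,0,0,0]]]}}

```text
t: 2.72
tcp_pos: [0.4745, 0.2356, 0.0492]
orientation: [-1.571, 0.0, -0.271]
force: [-0.6, 0.2, -0.1]
grip_width: -0.0
```

```bash
python3 st.py
```

```text
t 2.72 book x from spine -0.1167 y -0.0003 z 0.0492  Fx -0.6 Fy 0.1 Fz -0.1 [-1.571  0.    -0.271]
```

Request:
{"op": "carry_out", "data": {"series": [[[0.002,0,0,0],[0.003,0,0,0],[0.003,0,0,0],[0.003,0,0,0]]]}}

```text
t: 3.05
tcp_pos: [0.4768, 0.235, 0.049]
orientation: [-1.571, 0.001, -0.271]
force: [-1.9, 0.5, 1.0]
grip_width: 0.004
```

Request:
{"op": "carry_out", "data": {"series": [[[0.001,0,0,0],[0.002,0,0,0],[0.002,0,0,0],[0.002,0,0,0]]]}}

```text
t: 3.38
tcp_pos: [0.477, 0.2349, 0.0484]
orientation: [-1.572, 0.005, -0.27]
force: [-9.4, 3.1, 1.5]
grip_width: 0.001
```

```bash
python3 st.py p3
```

```text
t 3.38 book x from spine -0.1141 y -0.0003 z 0.0484  Fx -9.9 Fy 0.5 Fz 1.5 [-1.572  0.005 -0.27 ]
```

View pics/p3.png

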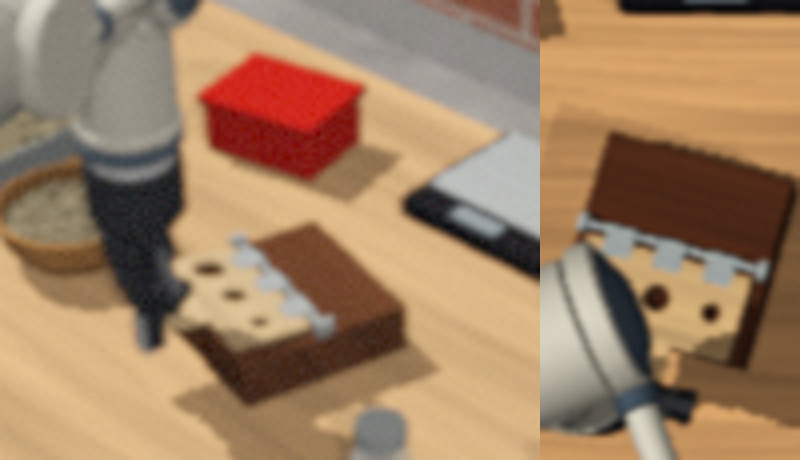

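Contact at 10 N, with the pad's side on the tab edge. I'll lift along the arc, using friction.

Request:
{"op": "carry_out", "data": {"series": [[[0,-0.002,0,0],[0.0002,-0.004,0,0],[0.0004,-0.006,0,0],[0.0007,-0.008,0,0],[0.001,-0.01,0,0],[0.0013,-0.012,0,0],[0.0013,-0.012,0,0]]]}}

```text
t: 4.07
tcp_pos: [0.4785, 0.2345, 0.0608]
orientation: [-1.572, 0.004, -0.27]
force: [-8.4, 1.8, 1.1]
grip_width: 0.003
```

```bash
python3 st.py p4
```

```text
t 4.07 book x from spine -0.1125 y -0.0003 z 0.0608  Fx -8.5 Fy -0.5 Fz 1.1 [-1.572  0.004 -0.27 ]
```

View pics/p4.png

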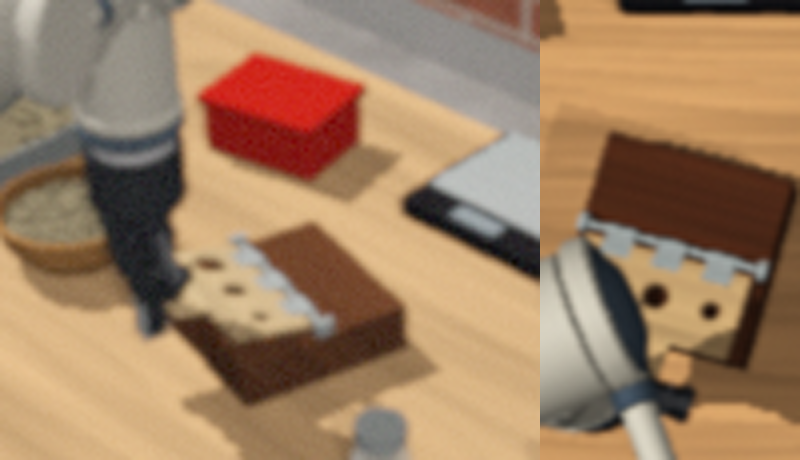

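Request:
{"op": "carry_out", "data": {"series": [[[0.0006,-0.0025,0,0],[0.0012,-0.005,0,0],[0.0019,-0.0075,0,0],[0.0026,-0.01,0,0],[0.0034,-0.0125,0,0],[0.0042,-0.015,0,0],[0.0042,-0.015,0,0]]]}}

```text
t: 4.75
tcp_pos: [0.4826, 0.2335, 0.0762]
orientation: [-1.572, 0.004, -0.27]
force: [-9.5, 2.1, 3.2]
grip_width: 0.003
```

```bash
python3 st.py p5
```

```text
t 4.75 book x from spine -0.1083 y -0.0003 z 0.0762  Fx -9.7 Fy -0.5 Fz 3.2 [-1.572  0.004 -0.27 ]
```

View pics/p5.png

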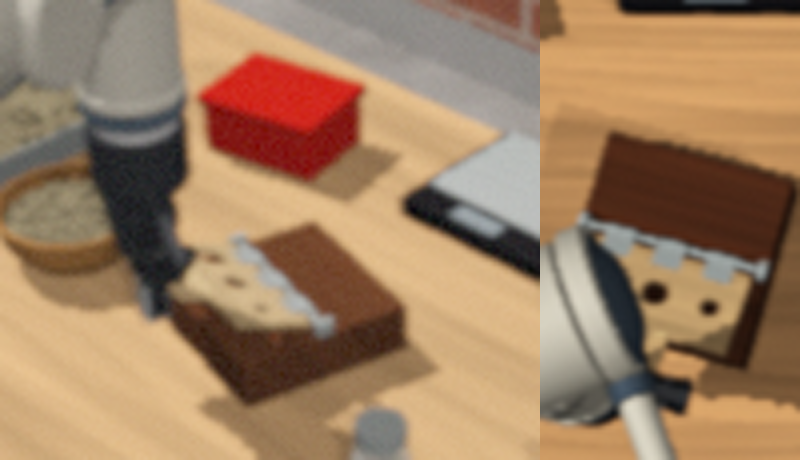

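The leaf is rising and the book hasn't moved. I'll continue along the arc.

Request:
{"op": "carry_out", "data": {"series": [[[0.001,-0.0025,0,0],[0.002,-0.0048,0,0],[0.0032,-0.0072,0,0],[0.0044,-0.0094,0,0],[0.0056,-0.0118,0,0],[0.0069,-0.014,0,0],[0.0083,-0.0162,0,0],[0.0097,-0.0184,0,0],[0.0112,-0.0206,0,0],[0.0127,-0.0228,0,0],[0.0127,-0.0228,0,0]]]}}

```text
t: 5.77
tcp_pos: [0.4945, 0.2303, 0.1002]
orientation: [-1.571, 0.005, -0.269]
force: [-14.8, 0.9, 9.3]
grip_width: 0.002
```

```bash
python3 st.py p6
```

```text
t 5.77 book x from spine -0.0960 y -0.0001 z 0.1002  Fx -14.5 Fy -3.1 Fz 9.3 [-1.571  0.005 -0.269]
```

View pics/p6.png

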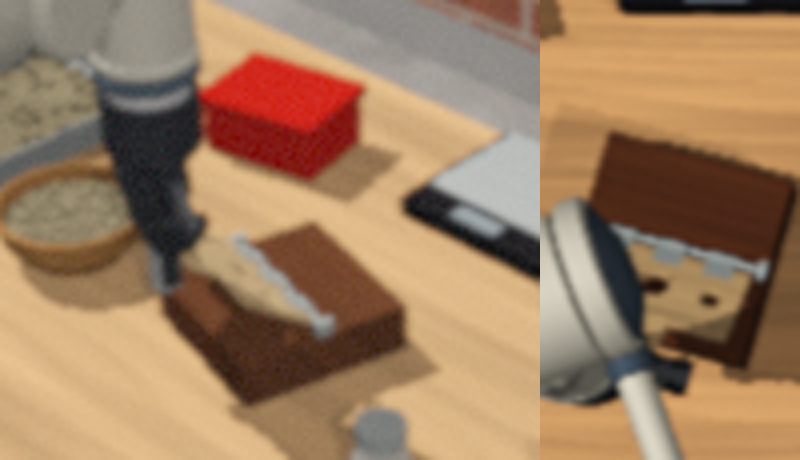

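Request:
{"op": "carry_out", "data": {"series": [[[0,-0.0025,0,0],[0,-0.005,0,0],[0,-0.005,0,0]]]}}

```text
t: 6.12
tcp_pos: [0.4968, 0.2296, 0.1046]
orientation: [-1.571, -0.001, -0.271]
force: [-3.3, 0.3, 1.3]
grip_width: -0.003
```

```bash
python3 st.py
```

```text
t 6.12 book x from spine -0.0936 y -0.0002 z 0.1046  Fx -3.3 Fy -0.6 Fz 1.3 [-1.571e+00 -1.000e-03 -2.710e-01]
```

Request:
{"op": "carry_out", "data": {"series": [[[0.0018,-0.003,0,0],[0.0037,-0.006,0,0],[0.0057,-0.0088,0,0],[0.0078,-0.0115,0,0],[0.0099,-0.0142,0,0],[0.0121,-0.0168,0,0],[0.0144,-0.0193,0,0],[0.0167,-0.0217,0,0],[0.019,-0.024,0,0],[0.0214,-0.0262,0,0],[0.0214,-0.0262,0,0]]]}}

```text
t: 7.03
tcp_pos: [0.518, 0.2236, 0.1309]
orientation: [-1.57, -0.001, -0.271]
force: [-0.4, -0.3, 0.4]
grip_width: -0.001
```

```bash
python3 st.py p7
```

```text
t 7.03 book x from spine -0.0716 y -0.0003 z 0.1309  Fx -0.3 Fy -0.3 Fz 0.4 [-1.57e+00 -1.00e-03 -2.71e-01]
```

View pics/p7.png

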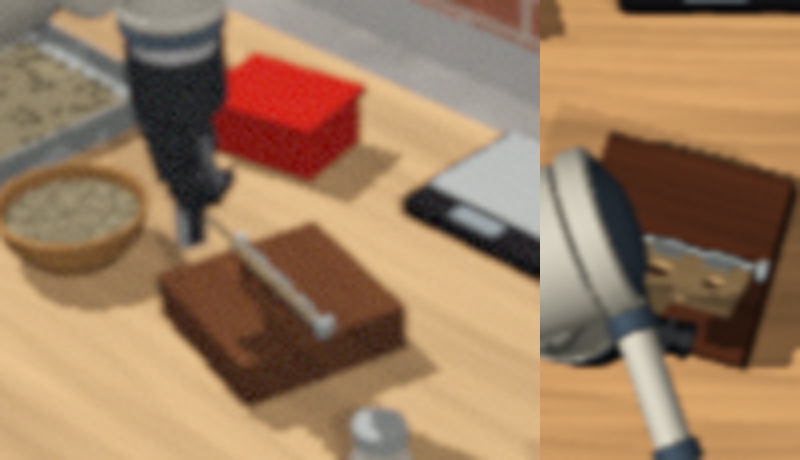

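Request:
{"op": "carry_out", "data": {"series": [[[0.004,-0.003,0,0],[0.008,-0.006,0,0],[0.012,-0.009,0,0],[0.016,-0.011,0,0],[0.02,-0.013,0,0],[0.024,-0.014,0,0],[0.028,-0.015,0,0],[0.032,-0.016,0,0],[0.036,-0.016,0,0],[0.04,-0.016,0,0],[0.044,-0.016,0,0]]]}}

```text
t: 8.05
tcp_pos: [0.5601, 0.2119, 0.1462]
orientation: [-1.571, -0.0, -0.271]
force: [-1.8, 0.4, 0.9]
grip_width: -0.0
```

```bash
python3 st.py p8
```

```text
t 8.05 book x from spine -0.0278 y -0.0003 z 0.1462  Fx -1.8 Fy -0.1 Fz 0.9 [-1.571 -0.    -0.271]
```

View pics/p8.png

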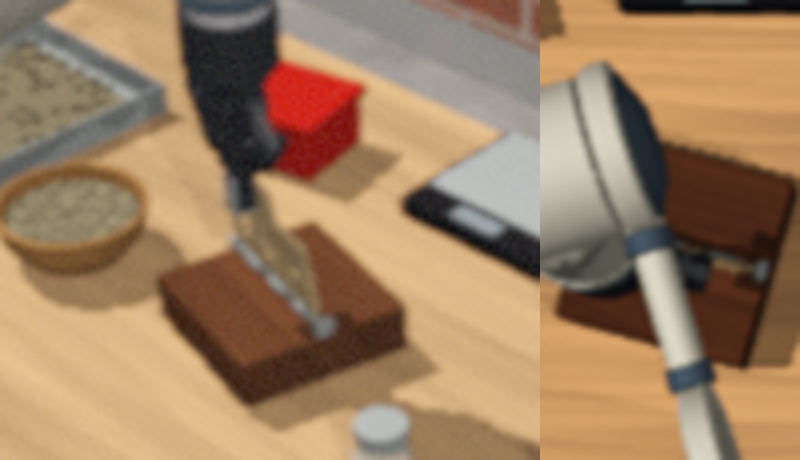

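Request:
{"op": "carry_out", "data": {"series": [[[0.006,0,0,0],[0.012,0.0005,0,0],[0.018,0.001,0,0],[0.024,0.0015,0,0],[0.03,0.002,0,0],[0.036,0.003,0,0],[0.042,0.005,0,0],[0.048,0.007,0,0],[0.054,0.01,0,0],[0.06,0.0135,0,0],[0.066,0.018,0,0],[0.071,0.022,0,0]]]}}

```text
t: 9.15
tcp_pos: [0.6288, 0.1927, 0.1237]
orientation: [-1.571, -0.0, -0.271]
force: [-0.6, 0.5, 1.0]
grip_width: 0.0
```

```bash
python3 st.py p9
```

```text
t 9.15 book x from spine 0.0435 y -0.0004 z 0.1237  Fx -0.8 Fy 0.4 Fz 1.0 [-1.571 -0.    -0.271]
```

View pics/p9.png

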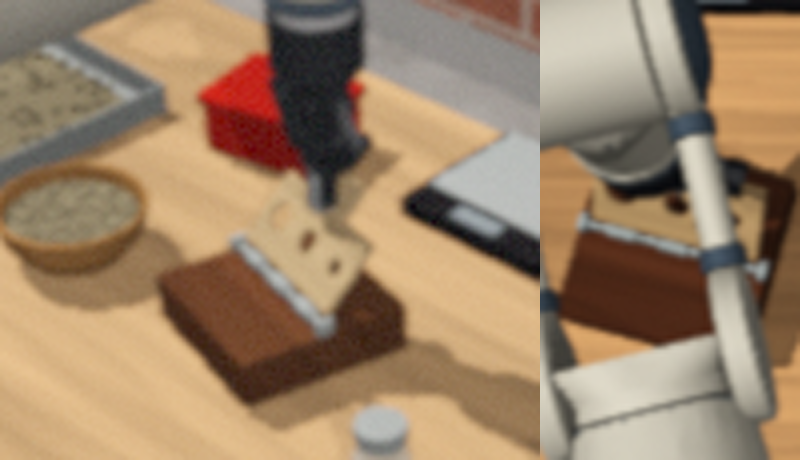

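Past upright, with the leaf leaning about 45° beyond. I'll follow it down.

Request:
{"op": "carry_out", "data": {"series": [[[0.004,0.004,0,0],[0.0075,0.008,0,0],[0.0105,0.012,0,0],[0.013,0.016,0,0],[0.0158,0.0207,0,0],[0.018,0.0255,0,0],[0.02,0.0305,0,0],[0.022,0.0355,0,0],[0.0232,0.0405,0,0],[0.0242,0.0455,0,0],[0.025,0.05,0,0],[0.025,0.053,0,0]]]}}

```text
t: 10.25
tcp_pos: [0.6521, 0.1862, 0.0703]
orientation: [-1.571, 0.001, -0.271]
force: [0.5, 0.1, 1.6]
grip_width: 0.006
```

```bash
python3 st.py p10
```

```text
t 10.25 book x from spine 0.0676 y -0.0004 z 0.0703  Fx 0.5 Fy 0.2 Fz 1.6 [-1.571e+00  1.000e-03 -2.710e-01]
```

View pics/p10.png

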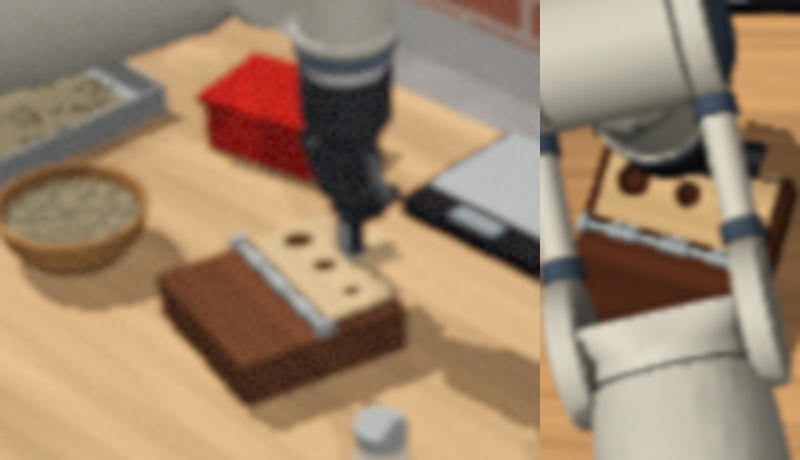

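Request:
{"op": "carry_out", "data": {"series": [[[-0.002,0.001,0,0],[-0.004,0.002,0,0],[-0.004,0.003,0,0],[-0.004,0.003,0,0]]]}}

```text
t: 10.68
tcp_pos: [0.6481, 0.1876, 0.0684]
orientation: [-1.571, 0.0, -0.271]
force: [1.0, -0.4, 0.1]
grip_width: -0.0
```

Request:
{"op": "carry_out", "data": {"series": [[[0,0.001,0,0],[0,0.001,0,0]]]}}

```text
t: 10.85
tcp_pos: [0.6484, 0.1876, 0.0681]
orientation: [-1.57, -0.0, -0.271]
force: [-2.1, -0.2, 3.0]
grip_width: -0.001
```

```bash
python3 st.py
```

```text
t 10.85 book x from spine 0.0637 y -0.0001 z 0.0681  Fx -2.0 Fy -0.7 Fz 3.0 [-1.57  -0.    -0.271]
```

Request:
{"op": "carry_out", "data": {"series": [[[0,0.001,0,0],[0,0.001,0,0],[0,0.001,0,0]]]}}

```text
t: 11.1
tcp_pos: [0.6484, 0.1876, 0.068]
orientation: [-1.57, -0.001, -0.271]
force: [-4.8, -0.4, 7.4]
grip_width: -0.003
```

Request:
{"op": "carry_out", "data": {"series": [[[0,0.001,0,0],[0,0.001,0,0],[0,0.001,0,0]]]}}

```text
t: 11.35
tcp_pos: [0.6484, 0.1876, 0.0679]
orientation: [-1.57, -0.001, -0.271]
force: [-5.4, -1.1, 10.2]
grip_width: 0.001
```

```bash
python3 st.py
```

```text
t 11.35 book x from spine 0.0637 y -0.0001 z 0.0679  Fx -4.9 Fy -2.5 Fz 10.2 [-1.57e+00 -1.00e-03 -2.71e-01]
```

The leaf is at its stop: tip at 56.9 mm against 57 expected, with force rising and no motion. I'll retreat straight up, then aside.

Request:
{"op": "carry_out", "data": {"series": [[[0,-0.01,0,0],[0,-0.04,0,0],[0,-0.08,0,0],[0,-0.12,0,0],[0,-0.15,0,0],[0,-0.17,0,0],[-0.03,-0.17,0,0],[-0.07,-0.17,0,0],[-0.11,-0.17,0,0],[-0.15,-0.17,0,0],[-0.19,-0.17,0,0],[-0.22,-0.17,0,0]]]}}

```text
t: 12.35
tcp_pos: [0.434, 0.2467, 0.2356]
orientation: [-1.57, -0.0, -0.27]
force: [0.4, 0.8, 0.4]
grip_width: -0.001
```

Request:
{"op": "carry_out", "data": {"series": [[[-0.01,0,0.035,0],[-0.02,0,0.07,0],[-0.03,0,0.105,0],[-0.04,0,0.14,0],[-0.05,0,0.17,0],[-0.05,0,0.19,0],[-0.05,0,0.19,0],[-0.05,0,0.19,0]]]}}

```text
t: 13.02
tcp_pos: [0.4389, 0.4433, 0.2344]
orientation: [-1.572, 0.0, -0.269]
force: [-0.1, -0.2, -0.1]
grip_width: 0.0
```

```bash
python3 st.py p11; python3 - <<'E'
from h import *
cv2.imwrite("pics/top_end.png",get_image("top")["color"][:,:,::-1])
E
```

```text
t 13.02 book x from spine -0.2066 y 0.1903 z 0.2344  Fx -0.0 Fy -0.2 Fz -0.1 [-1.572  0.    -0.269]
```

View pics/p11.png

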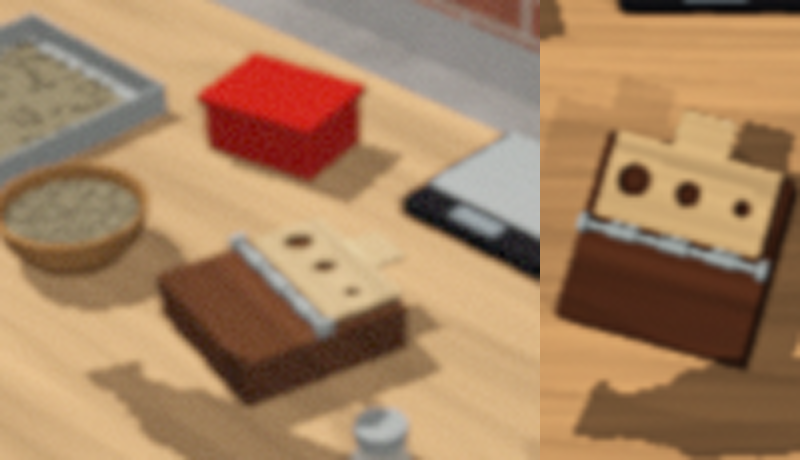

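View pics/top_end.png

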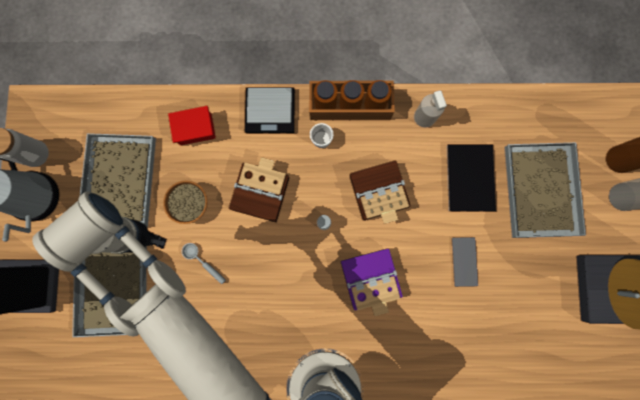

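The leaf lies flat on the far side, with its tab at top picture (267,163). The spine ends are where they were, and the other objects are unmoved. I'm handing it in.

```bash
python3 -c "
from workcell import env
print(env.sign_off())"
```

```text
the job is handed in; nothing more can be done
None
```

I turned the holed leaf of the gauge book over its spine, and it now lies flat on the far side. I handed the job in at about 13 s; no verdict was reported.

- **How:** I kept the fingers shut and did not pinch the leaf. I pushed the side of the fingertips against the tab edge and lifted it along its arc. Past upright I followed it down and pressed it lightly onto its stop.
- **Forces:** The highest reading at the tool was about 18 N, partway up. I saw forces only at the end of each move, so a brief higher peak could have gone unseen. The last press was about 11 N.
- **Last checks:**
  - The fingertip stopped at 56.9 mm, against 57 mm expected for a flat leaf, and force rose with almost no further motion.
  - In the final pictures the gauge book's spine ends are where they started.
  - By eye, the other book and everything else also look unmoved.
  - The arm is clear, with about zero tool force.
- **Small disagreements:** The first measurement put the tab 103 mm from the spine axis, against 105 mm given. Spine heights from the two cameras came out about 8 mm too high. Neither affected the result, and none of the last checks failed.

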